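# Load the sprung sanding board and sand the blank

## Task

Load the chalk-marked walnut blank into the sanding board, mark up: push its end against the sprung red jaw until the jaw is right back against its end block, drop the other end in behind the fixed stop and let go, so that the spring holds the blank flat and square against the stop. Then take the cork sanding block, sand the blank with it lengthwise over its whole length, from the jaw end to the stop end, under a light, steady pressure of about 10 N, and lay the block back on its rubber mat, sole down. Leave the other tools and things on the bench where they are.

Things in the scene. Friction and masses are not known exactly. Their poses are not given: they have to be found in the camera images.
- jig: Sanding board screwed to the bench: plywood base 312 x 92 mm, 18 mm thick; its flat top is the bed, no side fences. Origin on the underside, below where the middle of a clamped blank lies; z up, x along the board from the sprung jaw (-x end) to the fixed stop (+x end), roughly along world +y. Base from x = -178 to +134 mm. The blank lies along x, its middle at y = 0.
- jaw (a joint): Travel of the red sprung jaw, m: 0 = fully out towards the stop (start), 0.018 = hard back against its aluminium end block. It slides along the board's -x; the spring pushes it out with about 5 N at 0, 12 N fully back. Gap from jaw to stop: 164.5 mm with the jaw out, 182.5 mm fully back; a clamped blank (180 mm) leaves it at 0.0155.
- jaw_face (a point): Middle of the jaw's upright pushing face, 10 mm above the bed; moves with the jaw. Jaw: 56 mm wide, 14 mm thick, top 20 mm above the bed. Behind it the fixed end block: 76 mm wide, 34 mm long, 21 mm high above the bed.
- stop_face (a point): Middle of the fixed stop's inner face, 4 mm above the bed, at x = +90 mm of the sanding board. The stop is an aluminium strip 70 mm wide, 20 mm long, 8 mm high above the bed.
- blank: Walnut blank 180 x 50 x 26 mm (length x, width y, thickness z), about 0.18 kg, dark brown with a white zigzag chalk mark on the upper face, lying flat on the bench with its length roughly along world y. Origin at the centre of its underside. Both ends are alike. Clamped on the bed its top stands 44 mm above the bench, 6 mm above the jaw and 18 mm above the stop.
- sanding_block: Cork sanding block 100 x 50 x 45 mm (length x, width y, height z), about 0.14 kg, red abrasive sheet under the sole, lying sole down near the middle of the mat, roughly along it. Origin at the centre of its sole. Cork and wood are stiff: a fraction of a millimetre changes the pressure by several newtons.
- mat: Black rubber mat 170 x 120 x 4 mm fixed on the bench, home of the sanding block; origin at the centre of its underside, x along its length, z up. Mat and blank lie one to the left and one to the right of the robot, either way round.
- glue: White glue bottle with green label, 72 mm diameter, 210 mm high, standing; not to be disturbed.
- square: Try square lying flat in front of the robot, dark wooden stock 100 mm, steel blade 115 mm, 16 mm high; not to be disturbed.
- mallet: Wooden joiner's mallet lying at the back left, head 130 x 70 x 80 mm high, handle 225 mm long towards world +y; origin under the head; not to be disturbed.
- plane: Metal block plane 165 x 50 mm, 62 mm high, left of the sanding board; not to be disturbed.
- offcut: Wooden offcut 140 x 90 x 45 mm, right of the sanding board; not to be disturbed.
There are look-alikes about, which are no part of the job. Leave any purple look-alike of the blank alone. Several things look just like the mat: the one meant starts farthest from the robot's base.

How it is judged:
By the outcome, as a careful person would: the job done as asked, in the order asked, and still so for the second after the job is handed in, with the robot touching nothing.
It also fails if it takes over 72 s, if anything falls off the work surface, if the arm or the gripper's body presses on something with over 40 N, if the wrist force passes 120 N, or if a joint passes its speed limit or range.

## Robot

A 6-joint arm with a two-finger parallel gripper is mounted at the origin on the work surface. World frame = base frame: x ahead of the robot, y to its left, z up, the work surface at z = 0. Lengths are in m, angles in rad, forces in N, time in s.
With the tool pointing down it reaches from about 0.25 to 0.725 m from the base axis. Payload 4 kg.
Tool frame: the origin (TCP) lies at the very end of the fingers, on their centre line; the grasp point (between the pads) lies 19 mm behind it; z points along the fingers, y is the line along which they close (so a half turn about z gives the same grasp; the last joint's range is limited). The gripper opens to 85 mm and grips with 20 to 120 N. Pads are 22 mm wide; open, the fingers measure 114 mm over their backs; the gripper's body (76 mm by 85 mm) begins 54 mm behind the grasp point. The pads swing forward as they close: fully open they stand 13 mm farther back than shut.
Start: joints at [-1.221, 0.241, 0.005, 1.335, 0, 1.571], TCP at [0.171, -0.47, 0.231] pointing down, gripper open.
Joint ranges: [-2.72, 2.72], [-1.05, 1.87], [-1.09, 1.28], [-1.99, 2.15], [-1.42, 1.44], [-3.14, 3.14]. Speed limits (rad/s): [2.79, 2.79, 3.14, 3.14, 3.14, 3.14].

## Interface

Orientations are given as a unit quaternion [x, y, z, w].
In Python, from workcell import * gives the robot as it stands. The module is installed in compiled form; this text tells all that it offers.
- The arm moves only by the tool send_rows, never from a script. Its argument "steps" is text: rows parted by semicolons, each of 7 numbers parted by spaces: the opening, from -1 (shut) to 1 (fully open), then the shift along the world's x, y, z in m, then the turn, a rotation vector about the world's x, y, z in rad. A call has exactly 5 rows; each row shifts and turns the commanded pose from where the row before left it; what a row does not reach is not made up. A row lasts 1/12 s, in which the tool goes at most 41.7 mm and 7.16 degrees, less where a joint would pass 70% of its speed; a pose out of reach is approached as far as the arm can. A call is refused whole if a number of a shift passes 0.0417 or a number of a turn 0.125, either way. A call with a gripper value outside its range is refused whole. The fingers move at their own pace and stop on an object; the grip force is fixed at half the most. Time passes only in rows, so rows that do not move let the fingers close, or fill a call up. It gives the time, the measured TCP pose, the force, the opening and the grip force at its end, in the units of the state.
- get_obs(): the state, without advancing time (a new reading comes with each control period).
- camera(name): name is "scene" or "top"; returns a dict with "frame" (420x560x3 uint8, red, green, blue), "range_z" (420x560 float32, m along the optical axis (not along the pixel's ray), 0 where there is no reading), "camera_matrix" (3x3 intrinsics, pixels), "k1" (the pictures are not rectified: a ray, as slopes to the right and down, at radius r is drawn at 1 + k1 r^2 times it, then the intrinsics apply), "extrinsics" (4x4, takes a point from world to camera coordinates). Camera axes: x right, y down, z forward; pixel columns grow to the right and rows downward; lengths in m; the calibration is good to about 2 mm. A picture is of the moment at which its call begins.
- job_done(): hands the job in; it is judged then, once.
The state is a dict: "clock": time; "joint_pos": joint angles; "joint_vel": joint speeds; "tau": joint torques, N m; "eef_pos": TCP position; "tool_rot": TCP orientation; "ft_force": force on the tool from outside, world axes, zero at the start; "ft_torque": the same for the moment, N m; "grip_width": finger opening in m; "grasp_force": force on a finger pad.
Only numpy, scipy, OpenCV 4.12 (cv2) and the standard library are available. Lean on these libraries where they do the work, as an engineer would, in place of code of your own. Each camera call takes 0.05 s, during which the arm holds its last target. There are 200 camera calls.

## Working session

There is one attempt and no reset: what is moved stays moved. The work goes in short steps, Python scripts to look and compute and a tool call to move; the robot and the scene stay as the last step left them, time stands still between calls to the robot, and variables do not carry over. Pictures are saved under pics/ and viewed, at most 10 in all, crops included, and the job is handed in when it is done.

Besides the shell and the picture viewer there is one more tool, called after "Call:" as a command line: name --argument value ..., lists and objects as JSON in quotes. send_rows: Moves the arm, as the interface text tells. Its arguments: {"type":"object","properties":{"steps":{"type":"string"}},"required":["steps"]}

```bash
mkdir -p pics
cat > h.py <<'E'
from workcell import *
import numpy as np, cv2, pickle
def snap(name,fn=None):
    c=camera(name)
    pickle.dump(c,open(f'{name}.pkl','wb'))
    if fn: cv2.imwrite('pics/'+fn,c['frame'][:,:,::-1])
    return c
def load(name): return pickle.load(open(f'{name}.pkl','rb'))
def ray(c,u,v):
    K=np.array(c['camera_matrix'],float)
    xd=(u-K[0,2])/K[0,0]; yd=(v-K[1,2])/K[1,1]
    x,y=xd,yd
    for _ in range(20):
        s=1+c['k1']*(x*x+y*y); x,y=xd/s,yd/s
    return np.stack([x,y,np.ones_like(x)],-1)
def atz(c,u,v,z):
    T=np.array(c['extrinsics']);R,t=T[:3,:3],T[:3,3]
    d=ray(c,np.float64(u),np.float64(v))@R; o=-R.T@t
    return o+d*((z-o[2])/d[...,2])[...,None]
def cloud(c):
    T=np.array(c['extrinsics']);R,t=T[:3,:3],T[:3,3]
    v,u=np.mgrid[0:420,0:560].astype(float)
    p=ray(c,u,v)*c['range_z'][...,None]
    return (p-t)@R
E
python3 - <<'E'
from h import *
c=snap('top','top0.png');snap('scene','scene0.png')
print(get_obs()); print(c['camera_matrix'],c['k1'],c['extrinsics'])
E
```

```text
{'clock': 0.1, 'joint_pos': array([-1.22096249e+00,  2.41333139e-01,  3.86355032e-03,  1.33521996e+00,
       -2.03934589e-05,  1.57080448e+00]), 'joint_vel': array([ 5.96857029e-05, -4.31587468e-05,  2.70672011e-03, -8.07994918e-04,
        4.88514667e-05, -6.94725334e-05]), 'tau': array([ 7.27245310e-05, -3.73137724e+01,  2.53009719e+01,  1.08453803e-02,
       -2.74269729e-05, -1.46910128e-05]), 'eef_pos': array([ 0.17116916, -0.46918005,  0.230506  ]), 'tool_rot': array([ 9.84741267e-01,  1.74022241e-01, -1.74779891e-04, -9.30389957e-04]), 'ft_force': array([0.45072119, 0.90651502, 0.51621749]), 'ft_torque': array([0.00665419, 0.02768719, 0.04136852]), 'grasp_force': 0.0, 'grip_width': 0.08543630800928999}
[[414.87655854   0.         279.20340683]
 [  0.         414.87655854 201.4240465 ]
 [  0.           0.           1.        ]] -0.0549636482148504 [[-0.00271098 -0.99988839 -0.01469187 -0.0164461 ]
 [-0.99167177  0.00457989 -0.12870947  0.47135164]
 [ 0.12876239  0.01422058 -0.99157351  1.14683606]
 [ 0.          0.          0.          1.        ]]
```

View pics/top0.png

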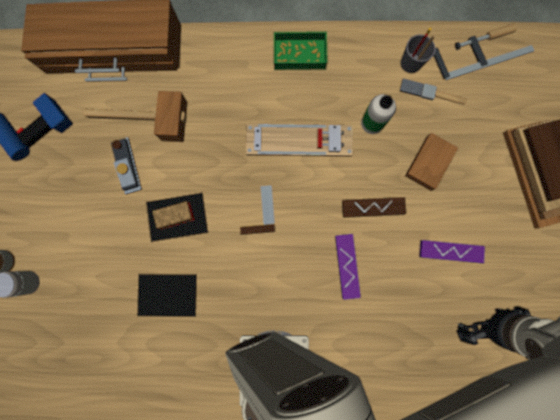

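View pics/scene0.png

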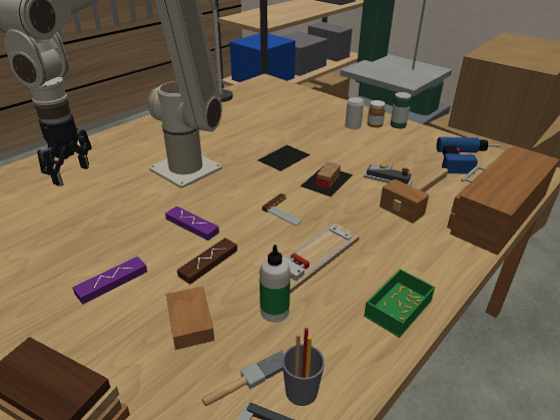

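The top view shows these candidates. For the blank: brown zigzag bar (373,207), purple bars (347,266) and (452,251), plain offcut (432,161); I choose the brown one. For the mat: (177,216) with the block on it, and (167,295), which is nearer the base; I choose (177,216). The board is at (298,140), with its red jaw on the right (‑y). One close crop follows to check the choice.

Run:
```python
from h import *
c=load('top');f=c['frame'][:,:,::-1]
a=cv2.resize(f[115:225,235:415],None,fx=4.4,fy=4.4,interpolation=cv2.INTER_CUBIC)
cv2.imwrite('pics/cropA.png',a)
b=cv2.resize(f[185:245,140:275],None,fx=5.8,fy=5.8,interpolation=cv2.INTER_CUBIC)
cv2.imwrite('pics/cropB.png',b)
P=cloud(c)
for u,v in [(373,207),(355,207),(395,207),(298,140),(258,140),(320,140),(335,140),(172,214),(190,214),(200,205),(156,230),(167,295),(257,215),(300,180)]: print(u,v,P[v,u].round(4))
```

```text
373 207 [ 0.4546 -0.2846  0.0262]
355 207 [ 0.4553 -0.2341  0.0221]
395 207 [ 0.4546 -0.3479  0.024 ]
298 140 [ 0.6533 -0.0734  0.0199]
258 140 [0.6539 0.0435 0.0206]
320 140 [ 0.648  -0.1361  0.0375]
335 140 [ 0.6467 -0.1788  0.0414]
172 214 [0.4346 0.2818 0.0499]
190 214 [0.4352 0.2328 0.042 ]
200 205 [0.4653 0.213  0.0038]
156 230 [0.3927 0.3403 0.0037]
167 295 [0.2072 0.3029 0.003 ]
257 215 [0.4357 0.0467 0.0014]
300 180 [ 0.5384 -0.0789 -0.0009]
```

View pics/cropA.png

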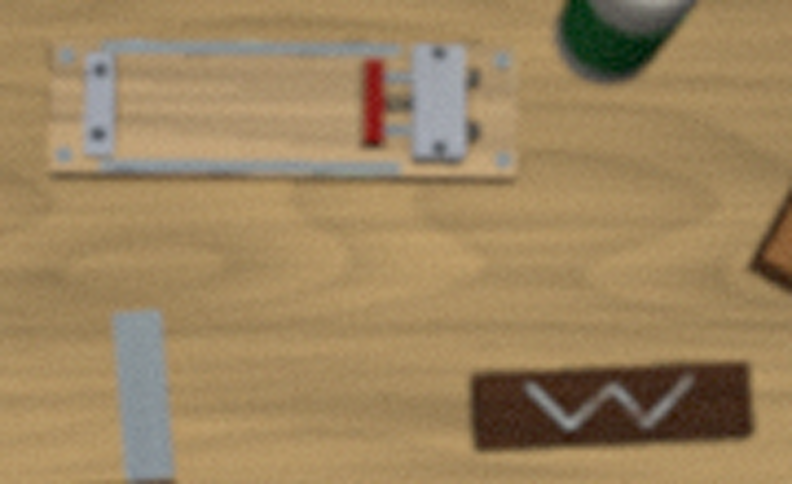

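View pics/cropB.png

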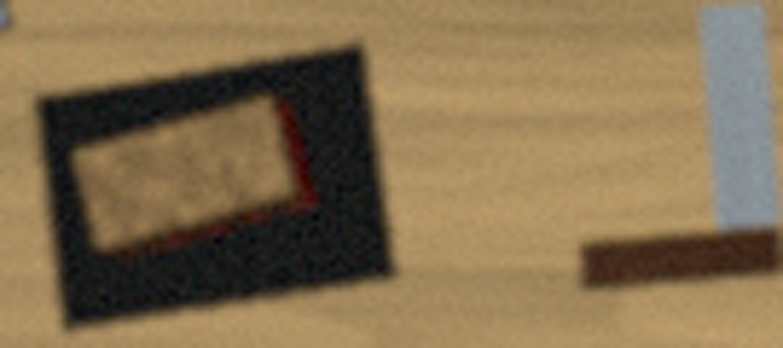

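```bash
cat > fit.py <<'E'
from h import *
def quad(c,pts,s,u0,v0,z):
    p=np.array(pts,float); u=(p[:,0]+.5)/s-.5+u0; v=(p[:,1]+.5)/s-.5+v0
    return atz(c,u,v,z)
def rect(Q):
    r=cv2.minAreaRect((Q[:,:2]*1000).astype(np.float32))
    b=cv2.boxPoints(r); e=[b[1]-b[0],b[2]-b[1]]; l=max(e,key=np.linalg.norm)
    a=np.degrees(np.arctan2(l[1],l[0]))%180
    return np.round(r[0],1),np.round(sorted(r[1]),1),round(a,2)
E
python3 - <<'E'
from fit import *
c=load('top')
A=(4.4,235,115);B=(5.8,140,185)
for n,p,k,z in [('blank',[(473,375),(749,364),(752,435),(477,449)],A,.026),
 ('stop',[(88,52),(115,52),(112,156),(85,154)],A,.026),('jaw',[(366,60),(383,60),(383,145),(364,145)],A,.038),
 ('endb',[(413,46),(465,46),(466,158),(413,158)],A,.039),('base',[(52,42),(515,42),(517,180),(50,176)],A,.018),
 ('mat',[(40,100),(360,45),(392,270),(68,325)],B,.004),('block',[(70,150),(278,96),(303,200),(98,252)],B,.049)]:
    Q=quad(c,p,*k,z); print(n,*rect(Q),'\n',Q[:,:2].round(4).tolist())
# mask-based
for name in ['top','scene']:
    c=load(name);f=c['frame'].astype(int);P=cloud(c);r,g,b=f[...,0],f[...,1],f[...,2]
    near=lambda x,y,d:(np.hypot(P[...,0]-x,P[...,1]-y)<d)&(c['range_z']>0)
    def rep(n,m,z):
        m=cv2.morphologyEx(m.astype(np.uint8),cv2.MORPH_OPEN,np.ones((2,2)))
        cn,_=cv2.findContours(m,0,2); k=max(cn,key=cv2.contourArea)[:,0].astype(float)
        print(name,n,*rect(atz(c,k[:,0],k[:,1],z)))
    if name=='top':
        rep('blank',near(.4546,-.285,.13)&(r+g+b<240)|near(.4546,-.285,.07)&(P[...,2]>.015),.026)
        rep('block',near(.435,.275,.08)&(P[...,2]>.025),.049)
        rep('mat',near(.43,.27,.14)&((r+g+b<120)|(P[...,2]>.025)),.004)
        rep('jawred',near(.648,-.136,.06)&(r>g*1.8),.038)
    T=P
    # height cloud of jig tops
    for n,m in [('blank',near(.4546,-.285,.12)&(P[...,2]>.018)&(P[...,2]<.034)),('block',near(.435,.275,.08)&(P[...,2]>.043))]:
        print(name,n,'cloud',P[m].mean(0).round(4),m.sum(), rect(P[m]))
E
```

```text
blank [ 454.7 -287.7] [ 48.1 179.7] 92.03 
 [[0.4756, -0.1972], [0.4819, -0.3767], [0.4357, -0.3767], [0.4275, -0.1987]]
stop [658.   45.1] [18. 71.] 178.62 
 [[0.6934, 0.0532], [0.6932, 0.0353], [0.6223, 0.037], [0.6237, 0.0548]]
jaw [ 654.1 -134.8] [12.4 57.5] 178.99 
 [[0.6828, -0.1303], [0.6828, -0.1414], [0.6254, -0.1404], [0.6255, -0.1281]]
endb [ 654.  -177.5] [34.5 75.9] 179.11 
 [[0.6919, -0.1612], [0.6917, -0.1953], [0.6162, -0.1942], [0.6164, -0.1597]]
base [656.  -76.2] [ 94.6 309.8] 89.2 
 [[0.7031, 0.078], [0.7011, -0.2318], [0.6065, -0.2304], [0.611, 0.0786]]
mat [432.2 280.9] [114.9 165.3] 99.5 
 [[0.4753, 0.3713], [0.5025, 0.2089], [0.3891, 0.1905], [0.362, 0.3529]]
block [432.6 283. ] [ 52.3 104.9] 104.38 
 [[0.4449, 0.3403], [0.4709, 0.2391], [0.4203, 0.2257], [0.3954, 0.3248]]
top blank [ 452.8 -288.9] [ 50.5 180.8] 92.62
top block [429.7 278.6] [ 53. 105.] 105.79
top mat [428.5 278.6] [112.1 161.1] 98.87
top jawred [ 650.8 -139. ] [11.5 53.5] 179.05
top blank cloud [ 0.45   -0.2835  0.025 ] 1176 (array([ 417. , -286.7]), array([128.9, 185.6]), np.float32(92.25))
top block cloud [0.4338 0.2839 0.0472] 601 (array([433.7, 285.4]), array([ 50.6, 101.5]), np.float32(105.77))
scene blank cloud [ 0.4523 -0.2878  0.0261] 1003 (array([ 418. , -287.9]), array([132.3, 186.7]), np.float32(92.28))
scene block cloud [0.4398 0.2803 0.0491] 237 (array([437.9, 283.9]), array([ 51.3, 106.8]), np.float32(105.22))
```

Crop A: the brown chalk-marked blank is right, with corners (473,375)–(752,435). The jaw is at (366–383,60–145), the stop at (88–115,52–156) and the end block at (413–466,46–158). Crop B: the cork block (70–303,96–252) lies on the black mat (40–392,45–325).

Measured sizes match the ones given: blank 180x48, mat 165x115, block 105x52. Working poses:

| Thing | Position (m) | Yaw |
|---|---|---|
| Blank | (.454,-.288) | 92.1° |
| Board origin | (.656,-.054) | 89° |
| Mat | (.431,.280) | 99° |
| Block | (.432,.283) | 105° |

Next I move above the blank.

Call:
send_rows --steps "1 .0283 .0181 -.008 0 0 .125;1 .0283 .0181 -.008 0 0 .125;1 .0283 .0181 -.008 0 0 .125;1 .0283 .0181 -.008 0 0 .125;1 .0283 .0181 -.008 0 0 .125"

```text
clock: 0.52
eef_pos: [0.3136, -0.378, 0.1905]
tool_rot: [0.882, 0.471, -0.0, -0.0]
ft_force: [0.5, -0.6, 0.2]
grip_width: 0.0851
grasp_force: 0.0
```

Call:
send_rows --steps "1 .0283 .0181 -.008 0 0 .125;1 .0283 .0181 -.008 0 0 .125;1 .0283 .0181 -.008 0 0 .125;1 .0283 .0181 -.008 0 0 .125;1 .0283 .0181 -.008 0 0 .125"

```text
clock: 0.93
eef_pos: [0.4553, -0.2874, 0.1505]
tool_rot: [0.695, 0.719, -0.0, -0.0]
ft_force: [-0.3, -2.2, 0.6]
grip_width: 0.0857
grasp_force: 0.0
```

Call:
send_rows --steps "1 0 0 -.02 0 0 .008;1 0 0 -.02 0 0 0;1 0 0 -.02 0 0 0;1 0 0 0 0 0 0;1 0 0 0 0 0 0"

```text
clock: 1.35
eef_pos: [0.4532, -0.2879, 0.09]
tool_rot: [0.694, 0.72, -0.0, -0.002]
ft_force: [0.6, -0.3, -0.2]
grip_width: 0.0851
grasp_force: 0.0
```

Call:
send_rows --steps "1 .001 0 -.022 0 0 0;1 0 0 -.022 0 0 0;1 0 0 -.022 0 0 0;1 0 0 -.015 0 0 0;1 0 0 -.007 0 0 0"

```text
clock: 1.77
eef_pos: [0.4549, -0.2888, 0.0027]
tool_rot: [0.694, 0.72, -0.0, -0.001]
ft_force: [-0.4, 0.9, -0.2]
grip_width: 0.0849
grasp_force: 0.0
```

Call:
send_rows --steps "1 0 0 0 0 0 0;-1 0 0 0 0 0 0;-1 0 0 0 0 0 0;-1 0 0 0 0 0 0;-1 0 0 0 0 0 0"

```text
clock: 2.18
eef_pos: [0.4567, -0.2896, 0.0051]
tool_rot: [0.694, 0.72, 0.0, 0.002]
ft_force: [0.4, -0.3, 5.4]
grip_width: 0.0487
grasp_force: 64.4
```

Call:
send_rows --steps "-1 0 0 0 0 0 0;-1 0 0 0 0 0 0;-1 0 0 0 0 0 0;-1 0 0 0 0 0 0;-1 0 0 0 0 0 0"

```text
clock: 2.6
eef_pos: [0.4568, -0.2896, 0.0052]
tool_rot: [0.694, 0.72, 0.0, 0.002]
ft_force: [-0.7, -0.6, 6.0]
grip_width: 0.0486
grasp_force: 64.1
```

Call:
send_rows --steps "-1 0 0 .01 0 0 0;-1 0 0 .02 0 0 0;-1 0 0 .03 0 0 0;-1 0 0 0 0 0 0;-1 0 0 0 0 0 0"

```text
clock: 3.02
eef_pos: [0.4568, -0.2897, 0.0657]
tool_rot: [0.694, 0.72, 0.0, 0.002]
ft_force: [-0.3, -1.0, -1.8]
grip_width: 0.0485
grasp_force: 63.4
```

Run:
```python
from h import *
c=snap('scene');t=snap('top')
T=np.array(c['extrinsics']);K=np.array(c['camera_matrix'])
p=T[:3,:3]@np.array([.455,-.288,.07])+T[:3,3];u,v=(K@(p/p[2]))[:2];print(u,v)
u,v=int(u),int(v)
f=c['frame'][max(v-75,0):v+55,max(u-90,0):u+90,::-1]
cv2.imwrite('pics/grip.png',cv2.resize(f,None,fx=4.3,fy=4.3,interpolation=cv2.INTER_CUBIC))
o=get_obs();print(o['eef_pos'],o['tool_rot'],o['ft_force'],o['joint_pos'])
P=cloud(t);m=(t['range_z']>0)&(abs(P[...,0]-.655)<.055)&(abs(P[...,1]+.03)<.02)
for x in np.arange(.605,.71,.005):
    k=m&(abs(P[...,0]-x)<.0025); print(round(x,3),k.sum(),np.median(P[k][:,2]).round(4) if k.any() else '')
```

```text
205.78253314662518 244.16261113134712
[ 0.45481847 -0.28838501  0.06308704] [ 6.93915095e-01  7.20056703e-01 -7.10361501e-05 -4.24871698e-04] [-0.44554072  0.0575269  -2.39763618] [-5.65109816e-01  4.47310227e-01 -1.62124602e-01  9.62222474e-01
  3.11294953e-05  9.68714572e-01]
0.605 19 -0.001
0.61 41 0.0008
0.615 25 0.0156
0.62 28 0.0178
0.625 24 0.0178
0.63 20 0.0163
0.635 25 0.0171
0.64 19 0.0173
0.645 22 0.0156
0.65 25 0.0154
0.655 18 0.0171
0.66 22 0.0157
0.665 24 0.0164
0.67 22 0.018
0.675 18 0.0162
0.68 26 0.0164
0.685 15 0.0176
0.69 24 0.017
0.695 23 0.0166
0.7 19 0.0167
0.705 9 0.0158
```

View pics/grip.png

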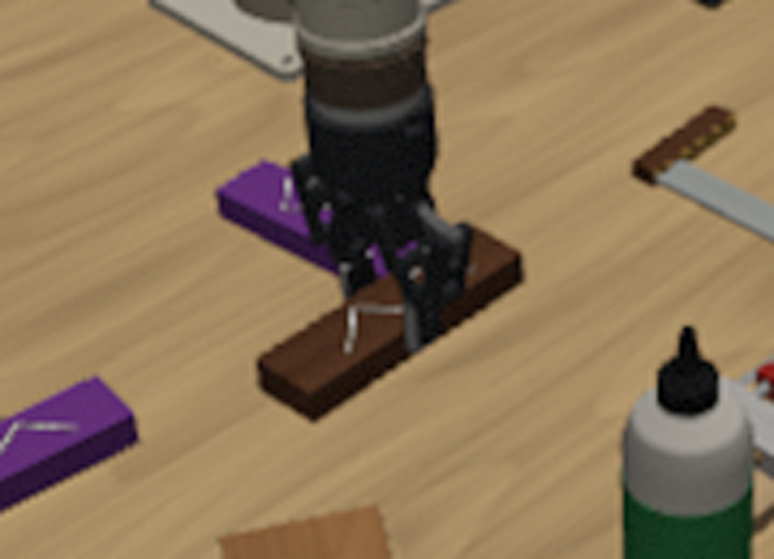

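The crop shows the blank (262–522,222–420) held level, with the fingertips close to its lower edge and both purple bars untouched. I carry it over the board.

Call:
send_rows --steps "-1 .0201 .0255 .004 0 0 -.0054;-1 .0201 .0255 .004 0 0 -.0054;-1 .0201 .0255 0 0 0 -.0054;-1 .0201 .0255 0 0 0 -.0054;-1 .0201 .0255 0 0 0 -.0054"

```text
clock: 3.53
eef_pos: [0.5552, -0.1597, 0.0697]
tool_rot: [0.704, 0.71, -0.001, -0.002]
ft_force: [1.3, -0.8, -1.7]
grip_width: 0.0487
grasp_force: 63.3
```

Call:
send_rows --steps "-1 .0201 .0255 0 0 0 -.0054;-1 .0201 .0255 0 0 0 -.0054;-1 .0201 .0255 0 0 0 -.0054;-1 .0201 .0255 0 0 0 -.0054;-1 .0201 .0255 0 0 0 -.0054"

```text
clock: 3.95
eef_pos: [0.6556, -0.0322, 0.0691]
tool_rot: [0.713, 0.701, -0.001, -0.001]
ft_force: [0.5, -0.6, -1.9]
grip_width: 0.0489
grasp_force: 63.3
```

Call:
send_rows --steps "-1 0 0 -.01 0 0 0;-1 0 0 -.01 0 0 0;-1 0 0 -.006 0 0 0;-1 0 0 0 0 0 0;-1 0 0 0 0 0 0"

```text
clock: 4.37
eef_pos: [0.6545, -0.0348, 0.0438]
tool_rot: [0.714, 0.7, -0.001, -0.001]
ft_force: [-0.3, 0.1, 0.0]
grip_width: 0.0489
grasp_force: 63.3
```

Run:
```python
from h import *
t=snap('top')
f=t['frame'][100:185,225:365,::-1]
cv2.imwrite('pics/over.png',cv2.resize(f,None,fx=5.6,fy=5.6,interpolation=cv2.INTER_CUBIC))
o=get_obs();print(o['eef_pos'],o['tool_rot'],o['ft_force'])
```

```text
[ 0.65533499 -0.03492093  0.04476247] [ 7.13698206e-01  7.00452817e-01 -6.15432918e-04 -5.85196606e-04] [ 0.01668136  0.04284848 -0.60831784]
```

View pics/over.png

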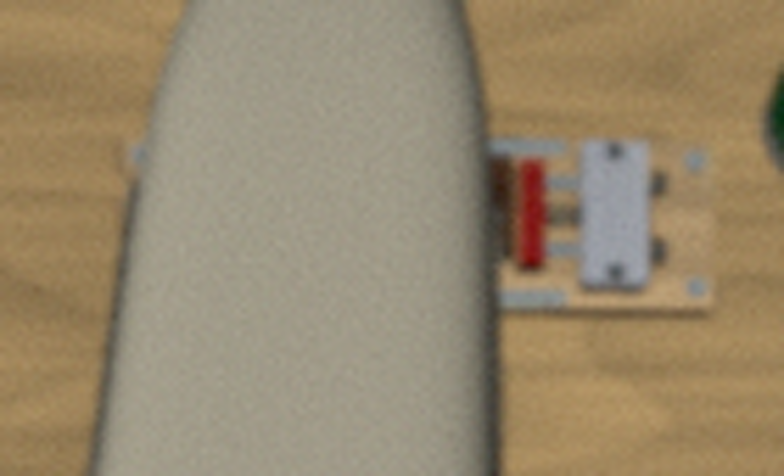

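Run:
```python
from fit import *
c=load('top');k=(5.6,225,100)
print(quad(c,[(513,158),(513,262)],*k,.067).round(4).tolist())
print(quad(c,[(520,160),(518,267),(546,160),(545,268)],*k,.038).round(4).tolist())
```

```text
[[0.6751, -0.1234, 0.067], [0.6213, -0.1226, 0.067]]
[[0.6831, -0.1293, 0.038], [0.6264, -0.1274, 0.038], [0.683, -0.1427, 0.038], [0.6258, -0.1412, 0.038]]
```

Call:
send_rows --steps "-1 .001 0 -.006 0 0 0;-1 0 0 -.006 0 0 0;-1 0 0 0 0 0 0;-1 0 0 0 0 0 0;-1 0 0 0 0 0 0"

```text
clock: 4.83
eef_pos: [0.6573, -0.0338, 0.0333]
tool_rot: [0.713, 0.701, -0.0, -0.0]
ft_force: [0.0, 0.1, -0.9]
grip_width: 0.0487
grasp_force: 63.3
```

Call:
send_rows --steps "-1 0 -.002 0 0 0 0;-1 0 -.002 0 0 0 0;-1 0 -.002 0 0 0 0;-1 0 -.002 0 0 0 0;-1 0 -.002 0 0 0 0"

```text
clock: 5.25
eef_pos: [0.6575, -0.042, 0.0337]
tool_rot: [0.713, 0.701, 0.001, -0.001]
ft_force: [0.3, 5.8, 0.7]
grip_width: 0.0485
grasp_force: 63.5
```

Call:
send_rows --steps "-1 0 -.002 0 0 0 0;-1 0 -.002 0 0 0 0;-1 0 -.002 0 0 0 0;-1 0 -.002 0 0 0 0;-1 0 -.002 0 0 0 0"

```text
clock: 5.67
eef_pos: [0.6573, -0.0505, 0.0338]
tool_rot: [0.712, 0.702, 0.002, -0.002]
ft_force: [-0.6, 9.6, 1.0]
grip_width: 0.0488
grasp_force: 63.6
```

Call:
send_rows --steps "-1 0 -.001 0 0 0 0;-1 0 -.001 0 0 0 0;-1 0 -.001 0 0 0 0;-1 0 0 0 0 0 0;-1 0 0 0 0 0 0"

```text
clock: 6.08
eef_pos: [0.6573, -0.053, 0.0338]
tool_rot: [0.712, 0.702, 0.002, -0.002]
ft_force: [0.1, 9.9, 1.4]
grip_width: 0.0484
grasp_force: 63.6
```

Call:
send_rows --steps "-1 0 -.001 0 0 0 0;-1 0 0 0 0 0 0;-1 0 0 0 0 0 0;-1 0 0 0 0 0 0;-1 0 0 0 0 0 0"

```text
clock: 6.5
eef_pos: [0.6573, -0.0538, 0.0338]
tool_rot: [0.712, 0.702, 0.002, -0.002]
ft_force: [-0.2, 10.4, 1.5]
grip_width: 0.0487
grasp_force: 63.6
```

Call:
send_rows --steps "-1 0 -.001 0 0 0 0;-1 0 0 0 0 0 0;-1 0 0 0 0 0 0;-1 0 0 0 0 0 0;-1 0 0 0 0 0 0"

```text
clock: 6.92
eef_pos: [0.6573, -0.0546, 0.0338]
tool_rot: [0.712, 0.702, 0.002, -0.003]
ft_force: [-1.0, 10.7, 1.6]
grip_width: 0.0486
grasp_force: 63.6
```

Call:
send_rows --steps "-1 0 -.001 0 0 0 0;-1 0 -.001 0 0 0 0;-1 0 0 0 0 0 0;-1 0 0 0 0 0 0;-1 0 0 0 0 0 0"

```text
clock: 7.33
eef_pos: [0.6572, -0.0564, 0.0338]
tool_rot: [0.712, 0.702, 0.003, -0.003]
ft_force: [-0.9, 11.2, 1.1]
grip_width: 0.0489
grasp_force: 63.7
```

Call:
send_rows --steps "-1 0 -.001 0 0 0 0;-1 0 -.001 0 0 0 0;-1 0 0 0 0 0 0;-1 0 0 0 0 0 0;-1 0 0 0 0 0 0"

```text
clock: 7.75
eef_pos: [0.6572, -0.0578, 0.0339]
tool_rot: [0.712, 0.702, 0.003, -0.003]
ft_force: [-1.2, 13.2, 1.8]
grip_width: 0.0487
grasp_force: 63.8
```

Call:
send_rows --steps "-1 0 -.001 0 0 0 0;-1 0 -.001 0 0 0 0;-1 0 0 0 0 0 0;-1 0 0 0 0 0 0;-1 0 0 0 0 0 0"

```text
clock: 8.17
eef_pos: [0.6571, -0.0578, 0.0341]
tool_rot: [0.712, 0.702, 0.004, -0.004]
ft_force: [-2.5, 16.8, 3.8]
grip_width: 0.0487
grasp_force: 63.9
```

Force climbs while the position stays at -.0578, so the jaw is hard back. Now I lower it.

Call:
send_rows --steps "-1 0 0 -.003 0 0 0;-1 0 0 -.003 0 0 0;-1 0 0 0 0 0 0;-1 0 0 0 0 0 0;-1 0 0 0 0 0 0"

```text
clock: 8.58
eef_pos: [0.6581, -0.0578, 0.0283]
tool_rot: [0.712, 0.703, 0.005, -0.004]
ft_force: [0.5, 17.2, 2.7]
grip_width: 0.0487
grasp_force: 63.8
```

Call:
send_rows --steps "-1 0 0 -.003 0 0 0;-1 0 0 -.003 0 0 0;-1 0 0 0 0 0 0;-1 0 0 0 0 0 0;-1 0 0 0 0 0 0"

```text
clock: 9.0
eef_pos: [0.6587, -0.0577, 0.0233]
tool_rot: [0.712, 0.703, 0.005, -0.003]
ft_force: [-1.2, 18.4, 6.6]
grip_width: 0.0487
grasp_force: 64.1
```

Call:
send_rows --steps "-1 0 .002 -.001 0 0 0;-1 0 .002 0 0 0 0;-1 0 .002 0 0 0 0;-1 0 .001 0 0 0 0;-1 0 0 0 0 0 0"

```text
clock: 9.42
eef_pos: [0.6589, -0.0563, 0.0232]
tool_rot: [0.713, 0.701, 0.002, 0.001]
ft_force: [-1.5, 4.6, 9.1]
grip_width: 0.0489
grasp_force: 64.5
```

Call:
send_rows --steps "1 0 0 0 0 0 0;1 0 0 0 0 0 0;1 0 0 0 0 0 0;1 0 0 0 0 0 0;1 0 0 0 0 0 0"

```text
clock: 9.83
eef_pos: [0.6571, -0.0582, 0.0199]
tool_rot: [0.713, 0.701, -0.0, -0.0]
ft_force: [0.9, -0.3, -0.1]
grip_width: 0.0852
grasp_force: 0.0
```

Call:
send_rows --steps "1 0 0 .01 0 0 0;1 0 0 .03 0 0 0;1 0 0 .04 0 0 0;1 0 0.03 .02 0 0 0;1 -.02 .03 0 0 0 0"

```text
clock: 10.25
eef_pos: [0.6445, 0.0012, 0.1279]
tool_rot: [0.714, 0.7, 0.006, 0.006]
ft_force: [2.0, 1.0, 1.0]
grip_width: 0.0851
grasp_force: 0.0
```

Call:
send_rows --steps "1 -.0204 .0281 0 0 0 .0279;1 -.0204 .0281 0 0 0 .0279;1 -.0204 .0281 0 0 0 .0279;1 -.0204 .0281 0 0 0 .0279;1 -.0204 .0281 0 0 0 .0279"

```text
clock: 10.67
eef_pos: [0.5345, 0.1438, 0.1212]
tool_rot: [0.662, 0.749, 0.0, 0.0]
ft_force: [0.7, 0.6, 0.7]
grip_width: 0.0853
grasp_force: 0.0
```

Call:
send_rows --steps "1 -.0204 .0281 0 0 0 .0279;1 -.0204 .0281 0 0 0 .0279;1 -.0204 .0281 0 0 0 .0279;1 -.0204 .0281 0 0 0 .0279;1 -.0204 .0281 0 0 0 .0279"

```text
clock: 11.08
eef_pos: [0.4325, 0.2844, 0.1212]
tool_rot: [0.608, 0.794, 0.001, 0.0]
ft_force: [1.1, -0.3, -0.8]
grip_width: 0.0848
grasp_force: 0.0
```

Run:
```python
from h import *
t=snap('top');s=snap('scene')
f=t['frame'][105:175,230:370,::-1]
a=cv2.resize(f,None,fx=4,fy=4,interpolation=cv2.INTER_CUBIC)
g=s['frame'][205:305,235:375,::-1]
b=cv2.resize(g,None,fx=3,fy=3,interpolation=cv2.INTER_CUBIC)
o=np.zeros((580,560,3),np.uint8);o[:280]=a;o[280:580,:420]=b
cv2.imwrite('pics/clamped.png',o)
P=cloud(t)
for x0 in (.636,.656,.676):
  for y0 in (.03,-.05,-.135):
    m=(t['range_z']>0)&(abs(P[...,0]-x0)<.01)&(abs(P[...,1]-y0)<.012);print(x0,y0,m.sum(),np.median(P[m][:,2]).round(4))
print(get_obs()['eef_pos'],get_obs()['tool_rot'])
```

```text
0.636 0.03 65 0.0242
0.636 -0.05 82 0.0315
0.636 -0.135 76 0.0374
0.656 0.03 56 0.0423
0.656 -0.05 62 0.043
0.656 -0.135 50 0.0433
0.676 0.03 50 0.0418
0.676 -0.05 54 0.043
0.676 -0.135 48 0.0433
[0.43075409 0.28681048 0.12116607] [ 6.05872440e-01  7.95561385e-01  5.49634933e-04 -6.05783184e-04]
```

View pics/clamped.png

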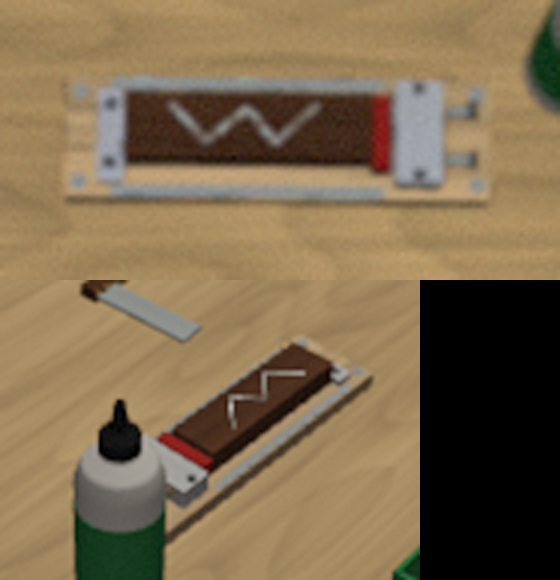

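The jig crop shows the blank clamped flat and mark up between jaw (372–390,95–172) and stop (98–127,88–180), but perhaps a few mm off centre. I'll measure that.

Run:
```python
from fit import *
t=load('top');k=(4,230,105)
print(rect(quad(t,[(127,93),(372,94),(372,161),(127,161)],*k,.044)))
print(rect(quad(t,[(374,95),(391,96),(391,172),(373,170)],*k,.038)))
print(rect(quad(t,[(99,87),(127,88),(124,181),(98,179)],*k,.026)))
P=cloud(t);m=(t['range_z']>0)&(abs(P[...,0]-.656)<.05)&(P[...,2]>.0405)&(P[...,2]<.047)&(abs(P[...,1]+.045)<.07)
Q=P[m];print(m.sum(),np.percentile(Q[:,0],[1,3,50,97,99]).round(4))
for y in np.arange(-.11,.02,.02):
    q=Q[abs(Q[:,1]-y)<.01];print(round(y,3),np.percentile(q[:,0],[2,98]).round(4),q[:,0].mean().round(4))
f=t['frame'].astype(int)
for v in range(122,152,1): print(v,f[v,275:310].mean(0).round().astype(int),f[v,320:323].mean(0).round().astype(int),f[v,256:258].mean(0).round().astype(int))
print(atz(t,np.full(4,290.),np.array([125,128,145,147.]),.044)[:,0])
```

```text
(array([657. , -55.4]), array([ 50.3, 176. ]), np.float32(89.37))
(array([ 653.8, -151.2]), array([12.9, 56.8]), np.float32(178.23))
(array([658.2,  44.6]), array([20.5, 70.2]), np.float32(178.42))
672 [0.6347 0.6354 0.6586 0.6824 0.6829]
-0.11 [0.6359 0.682 ] 0.6581
-0.09 [0.6345 0.6824] 0.6589
-0.07 [0.635  0.6828] 0.6587
-0.05 [0.6351 0.6825] 0.6583
-0.03 [0.6355 0.6824] 0.6584
-0.01 [0.6355 0.6826] 0.6586
0.01 [0.6358 0.6832] 0.6608
122 [160 133  90] [158 132  88] [167 138  96]
123 [161 136  98] [162 137  94] [160 134  96]
124 [151 139 118] [152 133 107] [162 139 105]
125 [139 143 139] [144 143 135] [156 138 110]
126 [133 138 138] [138 144 142] [154 141 126]
127 [117 112 104] [134 131 123] [158 155 158]
128 [89 73 59] [103  89  75] [154 156 164]
129 [69 45 29] [77 52 37] [134 139 146]
130 [69 44 30] [75 43 29] [106 109 116]
131 [74 52 38] [70 41 26] [106 111 116]
132 [81 63 51] [68 36 23] [133 135 144]
133 [86 70 59] [66 38 20] [156 160 168]
134 [86 71 60] [66 38 24] [156 161 170]
135 [84 68 58] [65 40 24] [156 160 170]
136 [86 70 60] [67 40 28] [156 159 172]
137 [88 72 63] [68 38 18] [158 160 170]
138 [86 69 59] [72 41 27] [159 162 171]
139 [80 62 50] [70 39 25] [159 164 172]
140 [71 52 41] [65 37 21] [159 162 174]
141 [65 44 31] [68 38 26] [154 160 169]
142 [63 39 26] [65 35 22] [158 162 170]
143 [60 37 24] [67 39 27] [144 149 156]
144 [46 27 15] [61 32 23] [112 116 122]
145 [51 38 27] [55 30 21] [86 89 96]
146 [113  95  70] [88 70 49] [112 115 123]
147 [171 145 108] [136 114  83] [146 150 160]
148 [190 160 120] [162 135 101] [160 165 175]
149 [190 161 119] [177 150 110] [157 156 162]
150 [184 159 124] [186 158 119] [146 138 127]
151 [165 154 136] [172 156 130] [161 142 119]
[0.6911174  0.68217645 0.63190202 0.6260299 ]
```

The blank's top reads 43 mm at all the valid points, it is square, and its middle is at about (.658,-.055), roughly 2 mm off the board's centre line. That is acceptable. Now I grip the block.

Call:
send_rows --steps "1 0 0 -.025 0 0 0;1 0 0 -.025 0 0 0;1 0 0 -.025 0 0 0;1 0 0 -.019 0 0 0;1 0 0 -.01 0 0 0"

```text
clock: 11.6
eef_pos: [0.4325, 0.2819, 0.0144]
tool_rot: [0.609, 0.793, -0.002, -0.0]
ft_force: [-0.6, -0.6, -0.1]
grip_width: 0.0856
grasp_force: 0.0
```

Call:
send_rows --steps "1 0 0 0 0 0 0;-1 0 0 0 0 0 0;-1 0 0 0 0 0 0;-1 0 0 0 0 0 0;-1 0 0 0 0 0 0"

```text
clock: 12.02
eef_pos: [0.4349, 0.2841, 0.0181]
tool_rot: [0.609, 0.793, 0.002, 0.001]
ft_force: [-0.0, 0.8, 1.2]
grip_width: 0.0489
grasp_force: 62.8
```

Call:
send_rows --steps "-1 0 0 0 0 0 0;-1 0 0 .01 0 0 0;-1 0 0 .03 0 0 0;-1 0 0 .03 0 0 0;-1 0 0 .03 0 0 0"

```text
clock: 12.43
eef_pos: [0.4325, 0.2828, 0.1176]
tool_rot: [0.609, 0.793, -0.001, -0.0]
ft_force: [0.9, 0.9, -1.0]
grip_width: 0.0491
grasp_force: 62.5
```

Run:
```python
from h import *
s=snap('scene');o=get_obs();print(o['eef_pos'],o['tool_rot'],o['ft_force'],o['ft_torque'])
T=np.array(s['extrinsics']);K=np.array(s['camera_matrix'])
p=T[:3,:3]@np.array([.433,.283,.12])+T[:3,3];u,v=(K@(p/p[2]))[:2].astype(int)
cv2.imwrite('pics/block.png',cv2.resize(s['frame'][v-60:v+60,u-70:u+70,::-1],None,fx=4.5,fy=4.5,interpolation=cv2.INTER_CUBIC))
```

```text
[0.43605832 0.28510351 0.12425536] [0.60865303 0.79342235 0.00447803 0.00155096] [1.0407826  0.13092815 1.89437431] [ 0.0473851  -0.07818827 -0.01745657]
```

View pics/block.png

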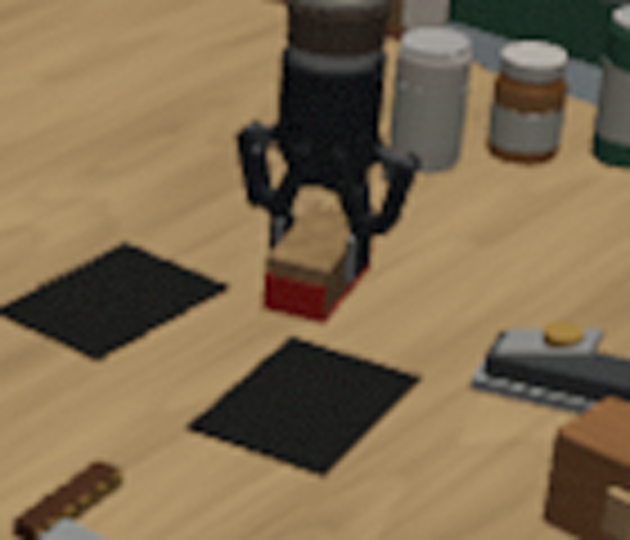

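The crop shows the block held level and sole down (265–370,190–320), with the meant mat below at (190–420,340–470). I carry it to the jaw end of the blank.

Call:
send_rows --steps "-1 .0187 -.0323 0 0 0 -.023;-1 .0187 -.0323 0 0 0 -.023;-1 .0187 -.0323 0 0 0 -.023;-1 .0187 -.0323 0 0 0 -.023;-1 .0187 -.0323 0 0 0 -.023"

```text
clock: 12.9
eef_pos: [0.5271, 0.1203, 0.1168]
tool_rot: [0.653, 0.757, 0.0, -0.0]
ft_force: [0.2, -0.6, -1.4]
grip_width: 0.0488
grasp_force: 62.7
```

Call:
send_rows --steps "-1 .0187 -.0323 0 0 0 -.023;-1 .0187 -.0323 0 0 0 -.023;-1 .0187 -.0323 0 0 0 -.023;-1 .0187 -.0323 0 0 0 -.023;-1 .0187 -.0323 0 0 0 -.023"

```text
clock: 13.32
eef_pos: [0.6206, -0.0414, 0.1166]
tool_rot: [0.696, 0.718, -0.0, -0.0]
ft_force: [1.1, 1.1, -1.1]
grip_width: 0.0491
grasp_force: 62.7
```

Call:
send_rows --steps "-1 .0187 -.0323 0 0 0 -.023;-1 .0184 -.0327 0 0 0 -.023;-1 0 0 -.02 0 0 0;-1 0 0 -.02 0 0 0;-1 0 0 -.01 0 0 0"

```text
clock: 13.73
eef_pos: [0.6558, -0.1056, 0.0637]
tool_rot: [0.713, 0.702, -0.001, -0.002]
ft_force: [-0.7, 0.7, -1.8]
grip_width: 0.0493
grasp_force: 62.7
```

Call:
send_rows --steps "-1 0 0 0 0 0 0;-1 0 0 0 0 0 0;-1 0 0 -.002 0 0 0;-1 0 0 0 0 0 0;-1 0 0 0 0 0 0"

```text
clock: 14.15
eef_pos: [0.6582, -0.1043, 0.0657]
tool_rot: [0.712, 0.702, 0.001, 0.001]
ft_force: [0.2, -0.4, 0.2]
grip_width: 0.0491
grasp_force: 62.7
```

Run:
```python
from h import *
t=snap('top');o=get_obs();print(o['eef_pos'],o['tool_rot'],o['ft_force'],o['ft_torque'])
P=cloud(t)
# block near end visible right of arm?
f=t['frame'][100:185,225:365,::-1]
cv2.imwrite('pics/start.png',cv2.resize(f,None,fx=5.6,fy=5.6,interpolation=cv2.INTER_CUBIC))
```

```text
[ 0.65812204 -0.10439006  0.06560032] [7.11813602e-01 7.02367712e-01 5.75208733e-04 8.13867420e-04] [-0.56963734 -0.82683914 -1.12108425] [-0.03380741 -0.0406975   0.06411272]
```

View pics/start.png

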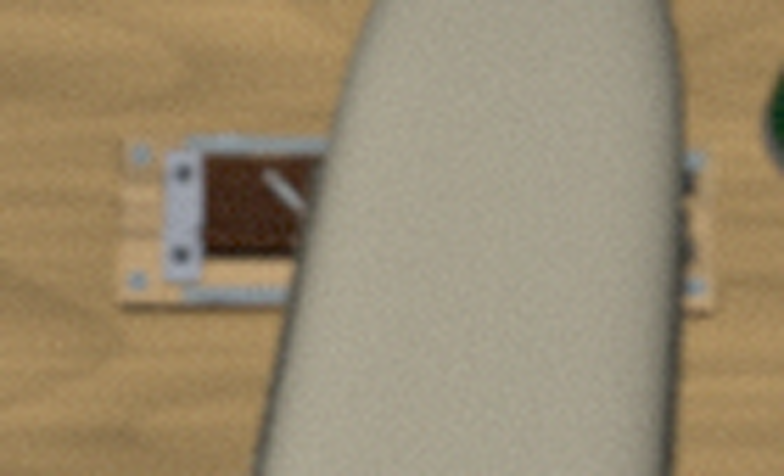

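The picture is mostly arm, with the block hidden below it. The blank's stop end (203,155–255) is still seated. Now I descend to contact in small steps.

Call:
send_rows --steps "-1 0 0 -.002 0 0 0;-1 0 0 -.002 0 0 0;-1 0 0 -.001 0 0 0;-1 0 0 0 0 0 0;-1 0 0 0 0 0 0"

```text
clock: 14.62
eef_pos: [0.6573, -0.1047, 0.0591]
tool_rot: [0.712, 0.702, -0.0, -0.0]
ft_force: [1.0, -0.2, -1.2]
grip_width: 0.0494
grasp_force: 62.7
```

Call:
send_rows --steps "-1 0 0 -.001 0 0 0;-1 0 0 -.001 0 0 0;-1 0 0 0 0 0 0;-1 0 0 0 0 0 0;-1 0 0 0 0 0 0"

```text
clock: 15.03
eef_pos: [0.6576, -0.1049, 0.0583]
tool_rot: [0.712, 0.702, 0.0, 0.0]
ft_force: [-2.8, -1.3, 6.1]
grip_width: 0.0492
grasp_force: 63.2
```

Call:
send_rows --steps "-1 0 0 -.001 0 0 0;-1 0 0 0 0 0 0;-1 0 0 0 0 0 0;-1 0 0 0 0 0 0;-1 0 0 0 0 0 0"

```text
clock: 15.45
eef_pos: [0.6577, -0.1049, 0.0583]
tool_rot: [0.712, 0.702, 0.0, 0.001]
ft_force: [-4.7, -0.5, 9.6]
grip_width: 0.0492
grasp_force: 63.8
```

Call:
send_rows --steps "-1 0.0001 .003 0 0 0 0;-1 0 .003 0 0 0 0;-1 0.0001 .003 0 0 0 0;-1 0 .003 0 0 0 0;-1 0.0001 .003 0 0 0 0"

```text
clock: 15.87
eef_pos: [0.6596, -0.0912, 0.0583]
tool_rot: [0.712, 0.702, 0.001, 0.003]
ft_force: [0.4, -3.9, 6.0]
grip_width: 0.0491
grasp_force: 63.5
```

Call:
send_rows --steps "-1 0.0001 .003 0 0 0 0;-1 0 .003 0 0 0 0;-1 0.0001 .003 0 0 0 0;-1 0 .003 0 0 0 0;-1 0.0001 .003 0 0 0 0"

```text
clock: 16.28
eef_pos: [0.6599, -0.0762, 0.0582]
tool_rot: [0.712, 0.702, 0.001, 0.003]
ft_force: [0.2, -3.4, 7.0]
grip_width: 0.0491
grasp_force: 63.5
```

Call:
send_rows --steps "-1 0 .003 -.0003 0 0 0;-1 0 .003 -.0003 0 0 0;-1 0 .003 0 0 0 0;-1 0 .003 0 0 0 0;-1 0 .003 0 0 0 0"

```text
clock: 16.7
eef_pos: [0.6605, -0.0615, 0.0582]
tool_rot: [0.712, 0.702, 0.001, 0.003]
ft_force: [0.1, -4.4, 7.7]
grip_width: 0.0495
grasp_force: 63.8
```

Call:
send_rows --steps "-1 0 .003 0 0 0 0;-1 0 .003 0 0 0 0;-1 0 .003 0 0 0 0;-1 0 .003 0 0 0 0;-1 0 .003 0 0 0 0"

```text
clock: 17.12
eef_pos: [0.6605, -0.0465, 0.0582]
tool_rot: [0.712, 0.702, 0.001, 0.003]
ft_force: [0.1, -5.0, 8.5]
grip_width: 0.0489
grasp_force: 63.8
```

Call:
send_rows --steps "-1 0 .003 0 0 0 0;-1 0 .003 0 0 0 0;-1 0 .003 0 0 0 0;-1 0 .003 0 0 0 0;-1 0 .003 0 0 0 0"

```text
clock: 17.53
eef_pos: [0.6605, -0.0314, 0.0582]
tool_rot: [0.713, 0.702, 0.001, 0.003]
ft_force: [0.4, -4.1, 9.0]
grip_width: 0.0493
grasp_force: 63.8
```

Call:
send_rows --steps "-1 0 .003 0 0 0 0;-1 0 .003 0 0 0 0;-1 0 .003 0 0 0 0;-1 0 .003 0 0 0 0;-1 0 .003 0 0 0 0"

```text
clock: 17.95
eef_pos: [0.6605, -0.0164, 0.0582]
tool_rot: [0.713, 0.702, 0.001, 0.003]
ft_force: [1.1, -4.6, 8.9]
grip_width: 0.0492
grasp_force: 63.8
```

Call:
send_rows --steps "-1 0 .003 0 0 0 0;-1 0 .003 0 0 0 0;-1 0 .003 0 0 0 0;-1 0 .003 0 0 0 0;-1 0 0 0 0 0 0"

```text
clock: 18.37
eef_pos: [0.6605, -0.0037, 0.0582]
tool_rot: [0.712, 0.702, 0.001, 0.003]
ft_force: [0.5, -3.1, 8.9]
grip_width: 0.0491
grasp_force: 63.7
```

The first stroke kept roughly 7.5–10 N of contact force. It started a little light, so I do one more even stroke: lift, go back, press, stroke.

Call:
send_rows --steps "-1 0 0 .012 0 0 0;-1 -.001 -.034 .003 0 0 0;-1 -.001 -.034 0 0 0 0;-1 -.001 -.034 0 0 0 0;-1 0 0 -.008 0 0 0"

```text
clock: 18.78
eef_pos: [0.6559, -0.1114, 0.0645]
tool_rot: [0.714, 0.7, -0.0, 0.003]
ft_force: [1.0, 0.2, -1.9]
grip_width: 0.0489
grasp_force: 62.6
```

Call:
send_rows --steps "-1 0 0 -.003 0 0 0;-1 0 0 -.002 0 0 0;-1 0 0 -.001 0 0 0;-1 0 0 -.001 0 0 0;-1 0 .001 -.0003 0 0 0"

```text
clock: 19.2
eef_pos: [0.656, -0.1044, 0.0582]
tool_rot: [0.712, 0.702, -0.0, 0.002]
ft_force: [-1.8, -6.6, 9.9]
grip_width: 0.0495
grasp_force: 63.9
```

Call:
send_rows --steps "-1 0 .003 0 0 0 0;-1 0 .003 0 0 0 0;-1 0 .003 0 0 0 0;-1 0 .003 0 0 0 0;-1 0.0001 .003 0 0 0 0"

```text
clock: 19.62
eef_pos: [0.6572, -0.0887, 0.0582]
tool_rot: [0.712, 0.702, 0.001, 0.003]
ft_force: [-0.5, -4.4, 7.0]
grip_width: 0.0491
grasp_force: 63.7
```

Call:
send_rows --steps "-1 0.0001 .003 0 0 0 0;-1 0 .003 0 0 0 0;-1 0.0001 .003 0 0 0 0;-1 0 .003 0 0 0 0;-1 0.0001 .003 0 0 0 0"

```text
clock: 20.03
eef_pos: [0.6575, -0.0736, 0.0582]
tool_rot: [0.712, 0.702, 0.001, 0.003]
ft_force: [0.0, -3.9, 8.2]
grip_width: 0.0493
grasp_force: 63.7
```

Call:
send_rows --steps "-1 0 .003 -.0001 0 0 0;-1 0 .003 0 0 0 0;-1 0 .003 0 0 0 0;-1 0 .003 0 0 0 0;-1 0 .003 0 0 0 0"

```text
clock: 20.45
eef_pos: [0.6576, -0.0587, 0.0582]
tool_rot: [0.712, 0.702, 0.001, 0.003]
ft_force: [0.5, -4.3, 8.6]
grip_width: 0.049
grasp_force: 63.7
```

Call:
send_rows --steps "-1 0 .003 0 0 0 0;-1 0 .003 0 0 0 0;-1 0 .003 0 0 0 0;-1 0 .003 0 0 0 0;-1 0 .003 0 0 0 0"

```text
clock: 20.87
eef_pos: [0.6576, -0.0436, 0.0582]
tool_rot: [0.712, 0.702, 0.001, 0.003]
ft_force: [0.7, -4.3, 8.4]
grip_width: 0.0491
grasp_force: 63.7
```

Call:
send_rows --steps "-1 0 .003 0 0 0 0;-1 0 .003 0 0 0 0;-1 0 .003 0 0 0 0;-1 0 .003 0 0 0 0;-1 0 .003 0 0 0 0"

```text
clock: 21.28
eef_pos: [0.6576, -0.0286, 0.0582]
tool_rot: [0.712, 0.702, 0.001, 0.003]
ft_force: [0.2, -4.9, 8.1]
grip_width: 0.0492
grasp_force: 63.7
```

Call:
send_rows --steps "-1 0 .003 0 0 0 0;-1 0 .003 0 0 0 0;-1 0 .003 0 0 0 0;-1 0 .003 0 0 0 0;-1 0 .003 0 0 0 0"

```text
clock: 21.7
eef_pos: [0.6575, -0.0136, 0.0582]
tool_rot: [0.712, 0.702, 0.001, 0.003]
ft_force: [1.0, -4.3, 7.5]
grip_width: 0.0493
grasp_force: 63.7
```

Call:
send_rows --steps "-1 0 .003 0 0 0 0;-1 0 .003 0 0 0 0;-1 0 .003 0 0 0 0;-1 0 .003 0 0 0 0;-1 0 0 0 0 0 0"

```text
clock: 22.12
eef_pos: [0.6575, -0.0009, 0.0582]
tool_rot: [0.711, 0.703, 0.001, 0.002]
ft_force: [-0.1, -2.5, 7.9]
grip_width: 0.0489
grasp_force: 63.8
```

Call:
send_rows --steps "-1 0 0 .02 0 0 0;-1 0 0 .03 0 0 0;-1 -.0225 .0281 .01 0 0 .0175;-1 -.0225 .0281 0 0 0 .0175;-1 -.0225 .0281 0 0 0 .0175"

```text
clock: 22.53
eef_pos: [0.5877, 0.0847, 0.1164]
tool_rot: [0.693, 0.721, 0.001, 0.0]
ft_force: [-0.2, 0.4, -1.5]
grip_width: 0.0492
grasp_force: 62.7
```

Call:
send_rows --steps "-1 -.0225 .0281 0 0 0 .0175;-1 -.0225 .0281 0 0 0 .0175;-1 -.0225 .0281 0 0 0 .0175;-1 -.0225 .0281 0 0 0 .0175;-1 -.0225 .0281 0 0 0 .0175"

```text
clock: 22.95
eef_pos: [0.4731, 0.2254, 0.1153]
tool_rot: [0.66, 0.751, -0.0, -0.0]
ft_force: [1.1, 1.0, -1.1]
grip_width: 0.0491
grasp_force: 62.6
```

Call:
send_rows --steps "-1 -.0225 .0281 0 0 0 .0175;-1 -.0225 .0281 0 0 0 .0175;-1 0 0 -.03 0 0 0;-1 0 0 -.03 0 0 0;-1 0 0 -.02 0 0 0"

```text
clock: 23.37
eef_pos: [0.4278, 0.2808, 0.0335]
tool_rot: [0.646, 0.763, -0.001, -0.001]
ft_force: [0.0, -0.5, -1.8]
grip_width: 0.0491
grasp_force: 62.8
```

Call:
send_rows --steps "-1 0 0 -.006 0 0 0;-1 0 0 0 0 0 0;-1 0 0 0 0 0 0;-1 0 0 0 0 0 0;-1 0 0 0 0 0 0"

```text
clock: 23.78
eef_pos: [0.4317, 0.2801, 0.0309]
tool_rot: [0.648, 0.762, 0.002, 0.0]
ft_force: [-0.4, -0.3, -0.6]
grip_width: 0.0493
grasp_force: 62.7
```

Call:
send_rows --steps "-1 0 0 -.005 0 0 0;-1 0 0 -.004 0 0 0;-1 0 0 -.002 0 0 0;-1 0 0 0 0 0 0;-1 0 0 0 0 0 0"

```text
clock: 24.2
eef_pos: [0.4305, 0.2791, 0.0182]
tool_rot: [0.648, 0.762, -0.0, 0.0]
ft_force: [-0.2, -1.0, -1.1]
grip_width: 0.0494
grasp_force: 62.6
```

Call:
send_rows --steps "-1 0 0 -.001 0 0 0;-1 0 0 -.001 0 0 0;-1 0 0 0 0 0 0;-1 0 0 0 0 0 0;-1 0 0 0 0 0 0"

```text
clock: 24.62
eef_pos: [0.4305, 0.2791, 0.0181]
tool_rot: [0.648, 0.762, 0.0, 0.0]
ft_force: [-4.8, -3.3, 13.7]
grip_width: 0.0491
grasp_force: 64.3
```

On the mat, since contact comes at the same height as at pick-up. I relax slightly, release and retreat.

Call:
send_rows --steps "-1 0 0 .002 0 0 0;-1 0 0 0 0 0 0;1 0 0 0 0 0 0;1 0 0 0 0 0 0;1 0 0 0 0 0 0"

```text
clock: 25.03
eef_pos: [0.4304, 0.2792, 0.018]
tool_rot: [0.648, 0.762, -0.0, -0.0]
ft_force: [-0.2, -0.4, 0.1]
grip_width: 0.0829
grasp_force: 0.0
```

Call:
send_rows --steps "1 0 0 0 0 0 0;1 0 0 .02 0 0 0;1 0 0 .04 0 0 0;1 0 0 .04 0 0 0;1 0 0 .03 0 0 0"

```text
clock: 25.45
eef_pos: [0.4309, 0.2796, 0.1509]
tool_rot: [0.648, 0.762, 0.001, 0.0]
ft_force: [0.9, -0.4, 0.2]
grip_width: 0.0855
grasp_force: 0.0
```

Call:
send_rows --steps "1 -.025 -.025 .02 0 0 0;1 -.025 -.025 .02 0 0 0;1 -.025 -.025 0 0 0 0;1 -.025 -.025 0 0 0 0;1 0 0 0 0 0 0"

```text
clock: 25.87
eef_pos: [0.3245, 0.1749, 0.1874]
tool_rot: [0.648, 0.761, -0.003, -0.001]
ft_force: [-1.2, 0.0, -0.7]
grip_width: 0.0856
grasp_force: 0.0
```

Run:
```python
from h import *
t=snap('top','final.png');o=get_obs();print(o['clock'],o['eef_pos'],o['grip_width'])
P=cloud(t);f=t['frame'][90:260,90:370,::-1]
cv2.imwrite('pics/final_c.png',cv2.resize(f,None,fx=2.8,fy=2.8,interpolation=cv2.INTER_CUBIC))
```

```text
25.9167 [0.32763587 0.17716299 0.18809964] 0.08534597852575752
```

View pics/final_c.png

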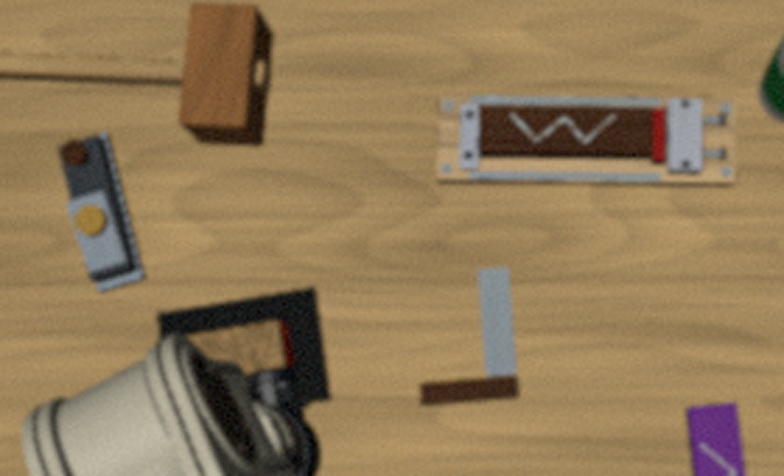

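The final crop shows the blank clamped (480–652,105–158) and the block on the mat (190–290,320–370). The square, plane and mallet are where they were, so I hand in the job.

```bash
python3 -c "
from workcell import *
print(job_done())"
```

```text
the job is handed in; nothing more can be done
None
```

Job handed in at about 26 s: the blank is clamped flat against the stop, about 2 mm off the board's centre line; it was sanded jaw end to stop end in two strokes at roughly 7–10 N, and the block is back on its mat, sole down.

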